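# Wake and zero the coin scale

## Task

Switch on the coin scale by pressing its red membrane key, then zero it by pressing the green one. The keys hardly move: press each from above with the fingers, firmly but without ramming it (some 6 to 10 N), keep it pressed for about half a second and let go. Do not press the blue key, and leave the brass dish where it stands on the pan.

Things in the scene. Friction and masses are not known exactly. Their poses are not given: they have to be found in the camera images.
- red_key: On key: red flat pad, 40 x 44 mm, in a row of three (red, green, blue in changing order, 60 mm between centres) on the near side of a grey coin scale. Origin: centre of its level upper face, 49 mm above the table, 4 mm proud of the housing; z up, x towards the pan, y along the row. Yields 1 mm per 5 N, with a firm stop at 3 mm (15 N); registers when the fingers press with over 4 N for 0.2 s.
- green_key: Zero key: green flat pad of the same make, size, frame and stiffness as the red one: origin at the centre of its upper face, 49 mm above the table; yields 1 mm per 5 N, with a firm stop at 3 mm (15 N); registers when the fingers press with over 4 N for 0.2 s, and springs back when let go.
- blue_key: Units key: blue flat pad of the same make, size and frame as the others (origin at the centre of its upper face); not to be pressed.
- dish: Loose brass dish, 80 mm across the rim, 18 mm high, on the scale's round steel pan. Origin: centre of its underside, 60 mm above the table; its rim is 29 mm higher than the keys. The pan (132 mm across, top 60 mm above the table) begins 51 mm from the centre line of the row of keys, on their +x side.
Not all that is in view belongs to the job. What is shaped like the dish but orange or pink is not meant.

How it is judged (in metres and radians):
On the way, in this order (a step that is already met when the one before it is completed fails the run):
1. first the red key is pressed by the fingers with more than 4 N for 0.2 s (contact force between red_key and the fingers above 4 N), for 0.2 s.
2. then the green key is pressed by the fingers with more than 4 N for 0.2 s (contact force between green_key and the fingers above 4 N), for 0.2 s.
At the end, for the whole second after the job is handed in: Nothing presses any of the three keys, and the brass dish rests upright (within 10 degrees) on the pan, within 15 mm of where it stood at the start (contact force between each of red_key, green_key, blue_key and anything else below 0.5 N and distance of dish from where it was at the start of the episode below 0.015 m and angle between dish's own z axis and vertical below 0.17 rad and linear speed of dish below 0.02 m/s); the robot touches nothing.
It fails at once if the blue key is pressed with more than 2 N (contact force between blue_key and anything else above 2 N).
It fails at once if the red key is pushed with more than 60 N (contact force between red_key and anything else above 60 N).
It fails at once if the green key is pushed with more than 60 N (contact force between green_key and anything else above 60 N).
It fails at once if the dish is shifted by more than 15 mm (distance of dish from where it was at the start of the episode above 0.015 m).
It also fails if it takes over 38 s, if anything falls off the work surface, if the arm or the gripper's body presses on something with over 40 N, if the wrist force passes 120 N, or if a joint passes its speed limit or range.

## Robot

A 6-joint arm with a two-finger parallel gripper is mounted at the origin on the work surface. World frame = base frame: x ahead of the robot, y to its left, z up, the work surface at z = 0. Lengths are in mm, angles in rad, forces in N, time in s.
With the tool pointing down it reaches from about 275 to 750 mm from the base axis. Payload 10.2 kg.
Tool frame: the origin (TCP) lies at the very end of the fingers, on their centre line; the grasp point (between the pads) lies 19 mm behind it; z points along the fingers, y is the line along which they close (so a half turn about z gives the same grasp; the last joint's range is limited). The gripper opens to 85 mm and grips with 20 to 120 N. Pads are 22 mm wide; open, the fingers measure 114 mm over their backs; the gripper's body (76 mm by 85 mm) begins 54 mm behind the grasp point. The pads swing forward as they close: fully open they stand 13 mm farther back than shut.
Start: joints at [0.984, 0.313, 1.498, -0, 1.331, -0.223], TCP at [186.823, 490.641, 231.294] pointing down, gripper open.
Joint ranges: [-2.94, 2.94], [-0.97, 2.17], [0.19, 2.56], [-1.23, 4.37], [0.02, 3.11], [-2.88, 2.88]. Speed limits (rad/s): [2.39, 2.39, 3.01, 3.14, 3.14, 3.14].

## Interface

Orientations are given as a unit quaternion [w, x, y, z].
In Python, from rig import ctrl, vision gives the robot as it stands. The module is installed in compiled form; this text tells all that it offers.
- The arm moves only by the tool play_rows, never from a script. Its arguments are lists of equal length, an entry for each row: "translation": the shift along the tool's x, y, z in m, a list of three; "rotation": the turn, a rotation vector about the tool's x, y, z in rad, a list of three; "gripper": the gripper's target within -1 to 1 (shut at 1, half-way at 0, fully open at -1). A call has 1 to 10 rows; each row is the pose to reach, as a shift and turn from the pose commanded when the call began, along the tool's axes at that moment; what a row does not reach only later rows make up. A row lasts 1/8 s, in which the tool goes at most 62.5 mm and 10.7 degrees, less where a joint would pass 70% of its speed; a pose out of reach is approached as far as the arm can. A call with a gripper value outside its range is refused whole. The fingers move at their own pace and stop on an object; "force" is the grip in N (left out, the last holds). Time passes only in rows, so rows that repeat a pose let the fingers close. It gives the time, the measured TCP pose, the force, the opening and the grip force at its end, in the units of the state.
- ctrl.sense(): the state, without advancing time (a new reading comes with each control period).
- vision.capture(name): name is "scene" or "top"; returns a dict with "pixels" (384x512x3 uint8, red, green, blue), "vfov" (degrees; the focal length in pixels is half the picture's height over the tangent of half this angle, whatever the lens; pixels are square), "cx", "cy" (the principal point, pixels), "rvec" (rotation vector, rad) and "tvec" (3), from world to camera coordinates, as OpenCV has them. Camera axes: x right, y down, z forward; pixel columns grow to the right and rows downward; lengths in mm; the calibration is good to about 2 mm. A picture is of the moment at which its call begins. There is no depth.
- ctrl.finish_job(): hands the job in; it is judged then, once.
The state is a dict: "time_s": time; "joints": joint angles; "dq": joint speeds; "tau": joint torques, N m; "eef_pos": TCP position; "ee_rot": TCP orientation; "force": force on the tool from outside, world axes, zero at the start; "wrist_torque": the same for the moment, N m; "grip_width": opening from 0.0 (shut) to 1.0 (fully open); "grip_force": force on a finger pad.
Only numpy, scipy, OpenCV 4.12 (cv2) and the standard library are available. Lean on these libraries where they do the work, as an engineer would, in place of code of your own. Each camera call takes 0.05 s, during which the arm holds its last target. There are 200 camera calls.

## Working session

There is one attempt and no reset: what is moved stays moved. The work goes in short steps, Python scripts to look and compute and a tool call to move; the robot and the scene stay as the last step left them, time stands still between calls to the robot, and variables do not carry over. Pictures are saved under pics/ and viewed, at most 10 in all, crops included, and the job is handed in when it is done.

Besides the shell and the picture viewer there is one more tool, called in YAML: its name, and indented under it one key for each argument. play_rows: Moves the arm, as the interface text tells. Its arguments: {"type":"object","properties":{"translation":{"type":"array"},"rotation":{"type":"array"},"gripper":{"type":"array"},"force":{"type":"number"}},"required":["translation","rotation","gripper"]}

```bash
mkdir -p pics; cat > h.py <<'E'
import numpy as np, cv2
from rig import ctrl, vision
def cap(n,f):
    d=vision.capture(n); cv2.imwrite(f,cv2.cvtColor(d["pixels"],cv2.COLOR_RGB2BGR)); np.savez(f+'.npz',**d); return d
def ray(d,u,v,z):
    f=192/np.tan(np.radians(float(d["vfov"]))/2)
    R=cv2.Rodrigues(np.array(d["rvec"],float))[0]; t=np.array(d["tvec"],float).ravel()
    c=-R.T@t; r=R.T@np.array([(u-d["cx"])/f,(v-d["cy"])/f,1]); return c+r*(z-c[2])/r[2]
E
python3 - <<'E'
from h import *
for n in("scene","top"):
    d=cap(n,f"pics/{n}0.png"); print(n,{k:d[k] for k in d if k!="pixels"})
print(ctrl.sense())
a=np.hstack([cv2.imread(f"pics/{n}0.png") for n in("top",)])
E
```

```text
scene {'vfov': 57.3404705247214, 'cx': 259.9060207899594, 'cy': 192.1824906164803, 'rvec': array([ 1.37749606,  2.00264074, -1.02242503]), 'tvec': array([ 235.25608764, -304.37512516, 1168.65268844])}
top {'vfov': 47.65127101985155, 'cx': 252.8061173946441, 'cy': 191.96528692723288, 'rvec': array([ 2.22682488, -2.17332398,  0.13271632]), 'tvec': array([-30.47674614, 627.84642805, 828.52479981])}
{'time_s': 0.1, 'joints': array([ 9.83597167e-01,  3.13344845e-01,  1.49834463e+00,  3.91141068e-05,
        1.33098838e+00, -2.23392858e-01]), 'dq': array([-0.00127888, -0.00192761, -0.00148901, -0.00213421,  0.00157512,
       -0.00093473]), 'tau': array([ 1.89582606e-03, -4.12897003e+01, -2.60139889e+01, -2.72438810e-04,
        2.97525366e-03,  3.68425265e-05]), 'eef_pos': array([186.68643174, 490.45107606, 230.82368268]), 'ee_rot': array([-2.31397792e-04,  1.80906203e-01,  9.83500204e-01, -4.91151167e-04]), 'force': array([-0.69376302, -0.057403  , -0.07476534]), 'wrist_torque': array([0.01279712, 0.04226934, 0.00215156]), 'grip_force': 0.0, 'grip_width': 0.999796451103409}
```

View pics/top0.png

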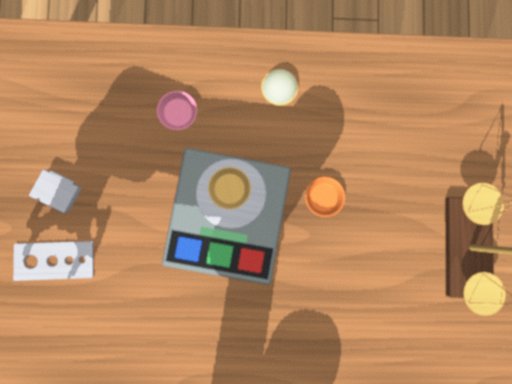

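View pics/scene0.png

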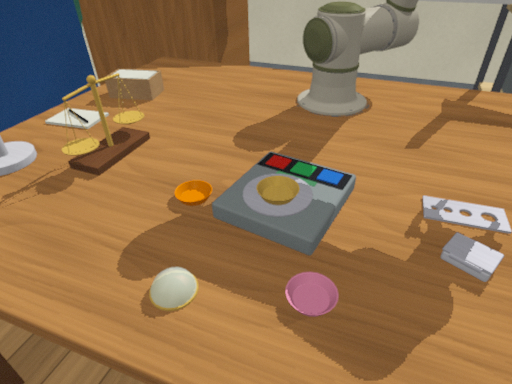

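The top view shows the scale. Blue key is at about (188,249), green (220,256), red (252,261), and the brass dish at (229,188). Possible confusions are the orange bowl (325,197) and pink bowl (177,110) with the dish. There is also a pale-green strip at (222,236), which is a display and not a key. The only saturated pads are the three in the black strip, and the scene view has red at (279,162), green (304,170), blue (331,177). I'll measure in both views and check one close crop.

```bash
python3 - <<'E'
from h import *
from scipy.optimize import least_squares
P={}
for n,box in(("top",(225,285,160,285)),("scene",(145,195,250,355))):
    d=np.load(f"pics/{n}0.png.npz"); p=d["pixels"].astype(int); y0,y1,x0,x1=box
    s=p[y0:y1,x0:x1]; hsv=cv2.cvtColor(d["pixels"],cv2.COLOR_RGB2HSV)[y0:y1,x0:x1].astype(int)
    for k,c in(("red",0),("green",1),("blue",2)):
        o=[i for i in range(3) if i!=c]
        m=((s[...,c]-np.maximum(s[...,o[0]],s[...,o[1]])>35)&(hsv[...,1]>150)).astype(np.uint8)
        nn,l,st,ce=cv2.connectedComponentsWithStats(m); i=1+np.argmax(st[1:,4])
        u,v=ce[i]+[x0,y0]; w=ray(d,u,v,49); P[n,k]=w
        print(n,k,st[i],np.round([u,v],1),np.round(w,1))
for n in("top","scene"):
    a,b=P[n,"red"],P[n,"blue"]; print(n,np.linalg.norm(a-b),np.degrees(np.arctan2(*(b-a)[[1,0]])), (a+b)/2-P[n,"green"])
im=cv2.imread("pics/top0.png")[140:290,150:300]; cv2.imwrite("pics/crop.png",cv2.resize(im,(600,600),interpolation=cv2.INTER_CUBIC))
E
```

```text
top red [ 78  23  26  25 527] [250.5 260. ] [497.6 -12.9  49. ]Traceback (most recent call last):
  File "<stdin>", line 10, in <module>
    return _wrapfunc(a, 'argmax', axis=axis, out=out, **kwds)
    return bound(*args, **kwds)
ValueError: attempt to get argmax of an empty sequence
```

```bash
python3 - <<'E'
from h import *
P={}
for n,box in(("top",(242,285,160,285)),("scene",(145,195,250,355))):
    d=np.load(f"pics/{n}0.png.npz"); p=d["pixels"]; y0,y1,x0,x1=box
    h=cv2.cvtColor(p,cv2.COLOR_RGB2HSV)[y0:y1,x0:x1].astype(int); 
    for k,c in(("red",0),("green",65),("blue",112)):
        dh=np.minimum(abs(h[...,0]-c),180-abs(h[...,0]-c))
        m=((dh<(7 if c==0 else 20))&(h[...,1]>120)&(h[...,2]>75)).astype(np.uint8)
        nn,l,st,ce=cv2.connectedComponentsWithStats(m); i=1+np.argmax(st[1:,4])
        c=np.argwhere(l==i)[:,::-1].astype(np.float32); (u,v),sz,an=cv2.minAreaRect(c); u+=x0;v+=y0
        w=ray(d,u,v,49); w2=ray(d,*(ce[i]+[x0,y0]),49); P[n,k]=w2
        print(n,k,st[i],np.round([u,v,*sz,an],1),np.round(w,1),np.round(w2,1))
for n in("top","scene"):
    a,b=P[n,"red"],P[n,"blue"]; print(n,np.linalg.norm(a-b),np.degrees(np.arctan2(*(b-a)[[1,0]])), (a+b)/2-P[n,"green"])
d=np.load("pics/top0.png.npz"); print("dish",ray(d,229,188,78))
im=cv2.imread("pics/top0.png")[140:290,150:300]; cv2.imwrite("pics/crop.png",cv2.resize(im,(600,600),interpolation=cv2.INTER_CUBIC))
E
```

```text
top red [ 77   5  28  27 580] [250.6 260.1  25.   23.5  10.6] [497.6 -13.1  49. ] [497.7 -13.   49. ]
top green [ 46   1  27  24 509] [219.3 254.3  23.9  22.   11.3] [507.3  46.1  49. ] [506.9  46.   49. ]
top blue [ 14   0  29  21 493] [187.6 250.1  25.8  21.1  10.3] [513.8 105.8  49. ] [512.3 104.9  49. ]
scene red [ 15  10  27  14 244] [278.2 161.4  24.5  12.2  15.9] [501.6 -13.2  49. ] [501.8 -12.6  49. ]
scene green [ 40  17  27  15 257] [303.  168.5  24.7  12.2  15.9] [510.7  45.5  49. ] [511.3  45.9  49. ]
scene blue [ 66  23  28  17 297] [329.4 176.3  25.4  13.2  15.9] [520.5 104.2  49. ] [520.6 104.6  49. ]
top 118.87090719110678 82.92551361209917 [-1.90586042 -0.08327148  0.        ]
scene 118.63985446306143 80.92259368760041 [-0.07278331  0.13259506  0.        ]
dish [630.36531258  30.89973903  78.        ]
```

View pics/crop.png

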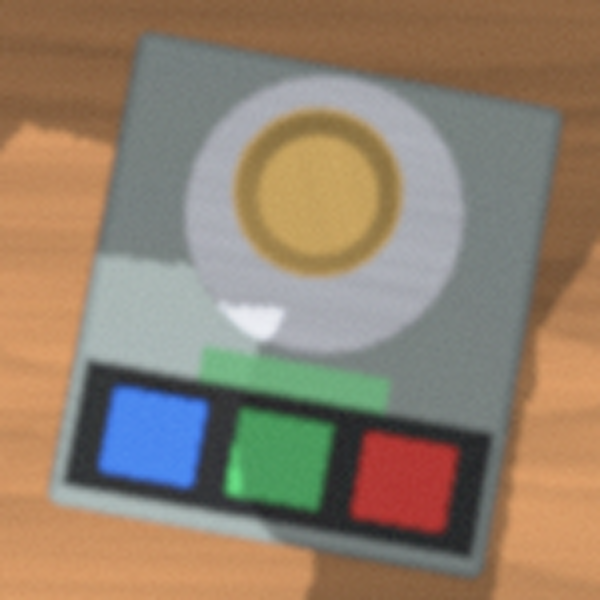

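Red is at about (500,-13) and green at (509,46), z 49. Spacing is 59 mm and yaw about -9°. The crop confirms the colours and that the dish is on the pan. I'll shut the gripper, turn it to match, and go above red.

play_rows:
  translation:
    - [-0.03,-0.022,0]
    - [-0.07,-0.053,0]
    - [-0.11,-0.084,0]
    - [-0.15,-0.114,0]
    - [-0.19,-0.145,0]
    - [-0.23,-0.175,0]
    - [-0.27,-0.205,0]
    - [-0.31,-0.236,0]
    - [-0.34,-0.259,0]
    - [-0.36,-0.274,0]
  rotation:
    - [0,0,0]
    - [0,0,-0.03]
    - [0,0,-0.06]
    - [0,0,-0.09]
    - [0,0,-0.12]
    - [0,0,-0.15]
    - [0,0,-0.18]
    - [0,0,-0.206]
    - [0,0,-0.206]
    - [0,0,-0.206]
  gripper: [1,1,1,1,1,1,1,1,1,1]
  force: 40

```text
time_s: 1.35
eef_pos: [426.3, 105.0, 231.0]
ee_rot: [-0.0, 0.08, 0.997, -0.0]
force: [-0.0, 0.4, 0.3]
grip_width: 0.003
grip_force: 0.0
```

play_rows:
  translation:
    - [-0.02,-0.023,0.02]
    - [-0.045,-0.051,0.05]
    - [-0.07,-0.08,0.08]
    - [-0.085,-0.097,0.11]
    - [-0.0915,-0.1045,0.135]
    - [-0.0915,-0.1045,0.15]
    - [-0.0915,-0.1045,0.156]
    - [-0.0915,-0.1045,0.156]
  rotation:
    - [0,0,0]
    - [0,0,0]
    - [0,0,0]
    - [0,0,0]
    - [0,0,0]
    - [0,0,0]
    - [0,0,0]
    - [0,0,0]
  gripper: [1,1,1,1,1,1,1,1]

```text
time_s: 2.35
eef_pos: [499.7, -10.7, 75.6]
ee_rot: [0.0, 0.078, 0.997, -0.0]
force: [0.6, 0.8, -0.3]
grip_width: -0.005
grip_force: 0.0
```

```bash
python3 - <<'E'
from h import *
s=ctrl.sense(); print(s["eef_pos"],s["force"])
a=cap("top","pics/top1.png"); b=cap("scene","pics/scene1.png")
c=[cv2.resize(cv2.imread("pics/top1.png")[200:300,150:300],(600,400)),]
cv2.imwrite("pics/c1.png",cv2.resize(cv2.imread("pics/scene1.png")[80:230,200:400],(800,600)))
E
```

```text
[499.71691021 -10.69294612  75.64145146] [ 0.61366014  0.83976198 -0.27445766]
```

View pics/c1.png

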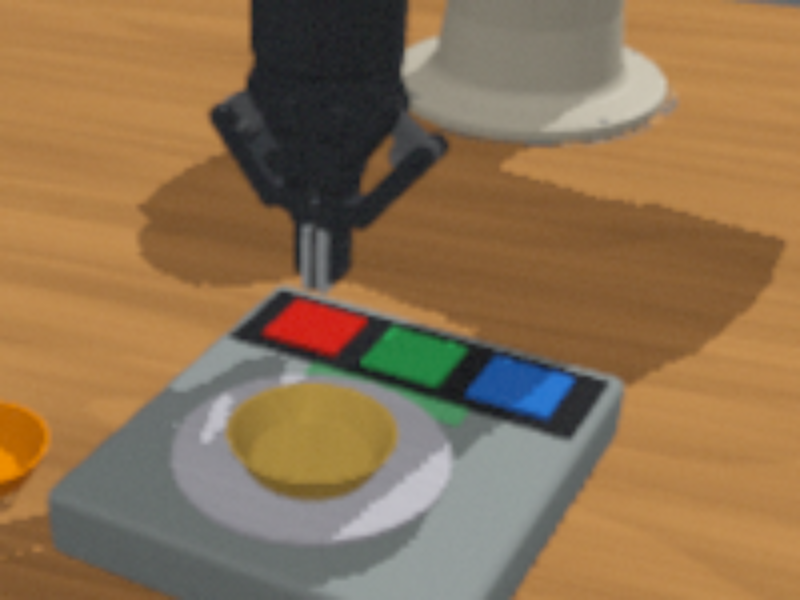

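The crop shows the shut fingertips at (320,288), i.e. scene pixel (280,152), right above the red key at (279,162). That fits a tip at z 76, so I'll descend slowly.

play_rows:
  translation:
    - [0,-0.001,0.008]
    - [0,-0.001,0.016]
    - [0,-0.001,0.022]
    - [0,-0.001,0.024]
    - [0,-0.001,0.025]
    - [0,-0.001,0.025]
  rotation:
    - [0,0,0]
    - [0,0,0]
    - [0,0,0]
    - [0,0,0]
    - [0,0,0]
    - [0,0,0]
  gripper: [1,1,1,1,1,1]

```text
time_s: 3.2
eef_pos: [499.6, -12.1, 50.4]
ee_rot: [0.0, 0.079, 0.997, -0.0]
force: [-0.4, -0.0, -0.1]
grip_width: 0.001
grip_force: 0.0
```

play_rows:
  translation:
    - [0,0,0.001]
    - [0,0,0.002]
    - [0,0,0.0025]
    - [0,0,0.0025]
  rotation:
    - [0,0,0]
    - [0,0,0]
    - [0,0,0]
    - [0,0,0]
  gripper: [1,1,1,1]

```text
time_s: 3.7
eef_pos: [499.7, -12.1, 48.0]
ee_rot: [0.0, 0.079, 0.997, -0.0]
force: [-1.1, -0.2, 4.8]
grip_width: -0.002
grip_force: 2.1
```

play_rows:
  translation:
    - [0,0,0.0007]
    - [0,0,0.0007]
    - [0,0,0.0007]
    - [0,0,0.0007]
    - [0,0,0.0007]
    - [0,0,0.0007]
  rotation:
    - [0,0,0]
    - [0,0,0]
    - [0,0,0]
    - [0,0,0]
    - [0,0,0]
    - [0,0,0]
  gripper: [1,1,1,1,1,1]

```text
time_s: 4.45
eef_pos: [499.7, -12.1, 47.5]
ee_rot: [0.0, 0.079, 0.997, -0.0]
force: [-2.2, 0.3, 6.9]
grip_width: -0.001
grip_force: 3.5
```

Red held 7 N for over 0.5 s. Next: lift and go over to green.

play_rows:
  translation:
    - [0,0,-0.01]
    - [0,0,-0.025]
    - [0,0.02,-0.025]
    - [0,0.045,-0.025]
    - [0,0.059,-0.025]
    - [0,0.059,-0.025]
    - [0,0.059,-0.017]
    - [0,0.059,-0.009]
    - [0,0.059,-0.004]
    - [0,0.059,-0.004]
  rotation:
    - [0,0,0]
    - [0,0,0]
    - [0,0,0]
    - [0,0,0]
    - [0,0,0]
    - [0,0,0]
    - [0,0,0]
    - [0,0,0]
    - [0,0,0]
    - [0,0,0]
  gripper: [1,1,1,1,1,1,1,1,1,1]

```text
time_s: 5.7
eef_pos: [508.6, 46.0, 50.6]
ee_rot: [-0.001, 0.079, 0.997, 0.0]
force: [0.0, -0.4, -0.2]
grip_width: -0.003
grip_force: 0.0
```

play_rows:
  translation:
    - [0,0,0.001]
    - [0,0,0.002]
    - [0,0,0.003]
    - [0,0,0.0034]
    - [0,0,0.0034]
    - [0,0,0.0034]
    - [0,0,0.0034]
    - [0,0,0.0034]
  rotation:
    - [0,0,0]
    - [0,0,0]
    - [0,0,0]
    - [0,0,0]
    - [0,0,0]
    - [0,0,0]
    - [0,0,0]
    - [0,0,0]
  gripper: [1,1,1,1,1,1,1,1]

```text
time_s: 6.7
eef_pos: [508.9, 46.2, 47.8]
ee_rot: [0.0, 0.079, 0.997, -0.0]
force: [-1.1, 0.2, 5.2]
grip_width: -0.003
grip_force: 2.6
```

play_rows:
  translation:
    - [0,0,0.0007]
    - [0,0,0.0007]
    - [0,0,0.0007]
    - [0,0,0.0007]
    - [0,0,0.0007]
  rotation:
    - [0,0,0]
    - [0,0,0]
    - [0,0,0]
    - [0,0,0]
    - [0,0,0]
  gripper: [1,1,1,1,1]

```text
time_s: 7.32
eef_pos: [508.9, 46.2, 47.3]
ee_rot: [0.0, 0.079, 0.997, -0.0]
force: [-2.5, 0.9, 8.0]
grip_width: 0.001
grip_force: 3.8
```

play_rows:
  translation:
    - [0,0,-0.01]
    - [0,0,-0.03]
    - [0,0,-0.06]
    - [0,0,-0.09]
    - [0,0,-0.11]
    - [0,0,-0.12]
    - [0,0,-0.12]
    - [0,0,-0.12]
  rotation:
    - [0,0,0]
    - [0,0,0]
    - [0,0,0]
    - [0,0,0]
    - [0,0,0]
    - [0,0,0]
    - [0,0,0]
    - [0,0,0]
  gripper: [1,1,1,1,1,1,1,1]

```text
time_s: 8.32
eef_pos: [508.4, 46.2, 166.1]
ee_rot: [-0.001, 0.079, 0.997, 0.0]
force: [-0.2, 0.0, -0.1]
grip_width: 0.005
grip_force: 0.0
```

```bash
python3 - <<'E'
from h import *
cap("scene","pics/scene2.png")
E
```

```text
(no output)
```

View pics/scene2.png

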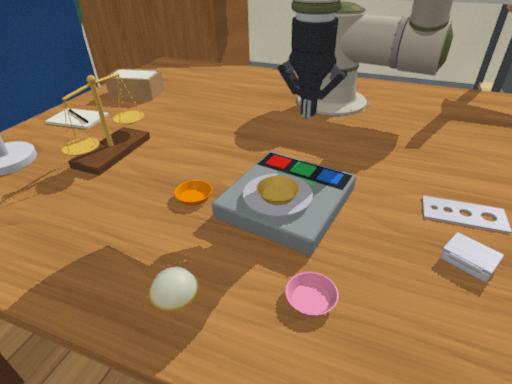

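The dish is still at (278,190) on the pan, the keys at (279,162), (304,170) and (331,177) are free, and the gripper is clear at (308,105). Handing in.

```bash
python3 -c "
from rig import ctrl
print(ctrl.finish_job())"
```

```text
the job is handed in; nothing more can be done
None
```

I pressed the red key (about 7 N) and then the green key (about 8 N), each for over half a second, without touching the blue key or moving the dish, and handed the job in; the hand-in call returned no verdict.

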